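# Snap the spice tube back into the clips on the caddy flap

### The job

Take the steel spice tube with square wooden ends out of the terracotta tray and snap it sideways into the two spring clips on the sloping flap of the spice caddy, centred and fully home in both clips. The flap stands ajar and must end fully shut, with the tube on it. Press firmly but never ram it, and do not shift or knock over the other things in the tray.

Things in the scene. Friction and masses are not known exactly. Their poses are not given: they have to be found in the camera images.
- tube: Spice tube: a plain steel cylinder 26 mm in diameter, 106 mm long, with a square wooden cap (26 x 26 mm, 12 mm thick) on each end so it does not roll; 130 mm overall, 60 to 130 g. Origin at its middle on its axis; y runs along the tube, both ends alike. It starts lying on the tray floor, axis 13 mm above that floor.
- tray: Fixed terracotta-coloured plastic tray, 280 (x) x 320 (y) mm outside, 22 mm high, walls and floor 5 mm. Origin under its centre, on the worktop.
- caddy: Fixed stainless spice caddy shaped like a lectern: 113 mm deep (x), 150 mm wide (y), 35 mm high at its front (-x) edge, rising at 30 degrees to 100 mm at its back (+x) edge. Origin under its centre, on the worktop; -x is the low front. Its top is the sloping flap.
- flap (a joint): Hinge angle of the flap, rad: 0 is shut (rigid stop, slope 30 degrees), larger is more open, up to 0.4 (the front edge lifts; slope = 0.524 minus this value). Starts ajar, 0.12 to 0.28. A stiff hinge (0.35 N m, about 5 N pressed at the clips) that stays where left: it yields until shut before the clips let the tube in, so the clips retreat (75 mm per rad) as the tube is pressed on them.
- flap_hinge (a point): Point on the flap's hinge axis, mid-width: 56 mm toward +x and 100 mm above the caddy's origin; the hinge runs along the caddy's y. The axes turn with the flap: x up the slope, y along the hinge, z square out of the flap. The flap is a plate 130 (x) x 150 (y) x 3 mm reaching 130 mm down the slope (-x) from here, with a small lip at its front edge.
- seat (a point): Where the tube's middle lies when fully home: midway between the clips, 70 mm down the slope (-x) from flap_hinge and 28 mm out (+z), 26 mm off the bare flap. Axes as flap_hinge: the seated tube lies along y, the clip mouths open along +z. 60 mm is free between the clips for fingers. The tube must be within 10 mm of centre along y.
- clip0 (a point): Middle of the clip on the -y side when the tube is in it, 36 mm along -y from seat; axes as seat. A grey plastic C-clip 12 mm wide (y): two sprung jaws 27 mm apart, narrowing to 20 mm at 9 mm out (+z), with flared lips above. The tube rests on the flares about 18 mm out, needs the most push (10 to 15 N for both clips) about 10 to 14 mm out, then snaps in and stops on a rigid saddle.
- clip1 (a point): The same for the clip on the +y side, 36 mm along +y from seat.
- cup_a: Teal egg cup, 50 mm across the rim, 45 mm high, in the tray; leave it be. Origin under its centre.
- cup_b: The other, matching egg cup in the tray; leave it be. Origin under its centre.
- scoop: Bamboo scoop, 155 mm long, resting across the two egg cups, its underside 50 mm above the worktop; leave it be. Origin under its centre.
- canister: Clear acrylic canister, 56 mm across, 70 mm high, in the tray; leave it be. Origin under its centre.
Mind the look-alikes: they are no part of the job. What is shaped like the tube but red or yellow is not meant.

How it is judged (in metres and radians):
At the end, for the whole second after the job is handed in: The tube's middle is within 3 mm of its home across and out of the clips and within 10 mm of centre along them, its axis within 0.05 rad of the clips' line, the flap is shut (under 0.04 rad), and the tube is at rest (x of tube in the frame of seat between -0.003 and 0.003 m and z of tube in the frame of seat between -0.003 and 0.003 m and y of tube in the frame of seat between -0.01 and 0.01 m and angle between the y axis of tube and the y axis of seat, either way round below 0.05 rad and value of joint flap below 0.04 rad and linear speed of tube below 0.02 m/s); the robot touches nothing.
It fails at once if another object in the tray was shifted by more than 25 mm (distance of any of cup_a, cup_b, scoop, canister from where it was at the start of the episode above 0.025 m).
It fails at once if the tube was rammed against the caddy with more than 90 N (contact force between tube and caddy above 90 N).
It also fails if it takes over 37 s, if anything falls off the work surface, if the arm or the gripper's body presses on something with over 40 N, if the wrist force passes 120 N, or if a joint passes its speed limit or range.

### The arm

A 6-joint arm with a two-finger parallel gripper is mounted at the origin on the work surface. World frame = base frame: x ahead of the robot, y to its left, z up, the work surface at z = 0. Lengths are in mm, angles in degrees, forces in N, time in s.
With the tool pointing down it reaches from about 350 to 850 mm from the base axis. Payload 8.1 kg.
Tool frame: the origin (TCP) lies between the finger pads; the fingertips stand 11 mm ahead of it and the grasp point (between the pads) lies 8 mm behind it; z points along the fingers, y is the line along which they close (so a half turn about z gives the same grasp; the last joint's range is limited). The gripper opens to 85 mm and grips with 20 to 120 N. Pads are 22 mm wide; open, the fingers measure 114 mm over their backs; the gripper's body (76 mm by 85 mm) begins 54 mm behind the grasp point. The pads swing forward as they close: fully open they stand 13 mm farther back than shut.
Start: joints at [-71.528, 7.471, 85.268, -0, 87.261, -4.893], TCP at [237.974, -550.793, 219.292] pointing down, gripper open.
Joint ranges: [-169.43, 169.43], [-51.17, 129.36], [1.28, 143.12], [-76.62, 256.62], [0, 156.53], [-152.29, 152.29]. Speed limits (degrees/s): [136.94, 136.94, 159.86, 180, 180, 180].

### API

Orientations are given as [roll, pitch, yaw] about the fixed x, y, z axes, in that order (R = Rz(yaw) Ry(pitch) Rx(roll)).
In Python, from bench import r, snapshot, get_calibration gives the robot as it stands.
- The arm moves only by the tool step_arm, never from a script. Its argument "rows" is a list of rows, each a list of 2 entries, a list of its own where there are three numbers: the shift along the tool's x, y, z in mm, then the turn about the tool's z in degrees. In form: [[[tx, ty, tz], yaw], ...]. A call has 1 to 12 rows; each row is the pose to reach, as a shift and turn from the pose commanded when the call began, along the tool's axes at that moment; what a row does not reach only later rows make up. A row lasts 1/10 s, in which the tool goes at most 50 mm and 8.59 degrees, less where a joint would pass 70% of its speed; a pose out of reach is approached as far as the arm can. A call with a gripper value outside its range is refused whole. "fingers" is the opening, from 0 (shut) to 1 (fully open), set as the call begins (left out, the last holds). The fingers move at their own pace and stop on an object; "squeeze" is the grip in N (left out, the last holds). Time passes only in rows, so rows that repeat a pose let the fingers close. It gives the time, the measured TCP pose, the force, the opening and the grip force at its end, in the units of the state.
- r.sense(): the state, without advancing time (a new reading comes with each control period).
- snapshot(name): name is "scene" or "side" or "wrist"; returns the picture (400x640x3 uint8, blue, green, red); there is no depth.
- get_calibration(name): a dict with "fovy" (degrees; the focal length in pixels is half the picture's height over the tangent of half this angle, whatever the lens; pixels are square), "cx", "cy" (the principal point, pixels), "dist" ([k1, k2, p1, p2, k3] as OpenCV has them; the pictures are not rectified), "eye" and "orientation" of the camera in the world. Camera axes: x right, y up, looking along -z (the intrinsics and any distortion apply to the point x, -y, -z); pixel columns grow to the right and rows downward; lengths in mm; the calibration is good to about 2 mm. A picture is of the moment at which its call begins: read the wrist's pose just before it. get_calibration takes no time and is no camera call; for the wrist camera it gives the pose at the moment of the call.
- r.hand_in(): hands the job in; it is judged then, once.
The state is a dict: "time": time; "joint_pos": joint angles; "qd": joint speeds; "joint_efforts": joint torques, N m; "tool_pos": TCP position; "tcp_rot": TCP orientation; "ft_force": force on the tool from outside, world axes, zero at the start; "wrist_torque": the same for the moment, N m; "finger_gap": finger opening in mm; "grip_force": force on a finger pad.
Only numpy, scipy, OpenCV 4.12 (cv2) and the standard library are available. Lean on these libraries where they do the work, as an engineer would, in place of code of your own. Each camera call takes 0.05 s, during which the arm holds its last target. There are 200 camera calls.

## Working session

There is one attempt and no reset: what is moved stays moved. The work goes in short steps, Python scripts to look and compute and a tool call to move; the robot and the scene stay as the last step left them, time stands still between calls to the robot, and variables do not carry over. Pictures are saved under pics/ and viewed, at most 10 in all, crops included, and the job is handed in when it is done.

Besides the shell and the picture viewer there is one more tool, called after ">>>" as name(argument=value, ...), one argument or row to a line, values as JSON. step_arm: Moves the arm, as the interface text tells. Its arguments: {"type":"object","properties":{"rows":{"type":"array"},"fingers":{"type":"number"},"squeeze":{"type":"number"}},"required":["rows"]}

```bash
mkdir -p pics; ls
python3 - <<'E'
from bench import r,snapshot,get_calibration
import cv2
s=r.sense();print(s)
for n in("scene","side"):
    print(n,get_calibration(n)); cv2.imwrite(f"pics/{n}0.png",snapshot(n))
print(get_calibration("wrist"))
E
```

```text
pics
{'time': 0.0, 'joint_pos': array([-7.15294454e+01,  7.51587442e+00,  8.53302329e+01,  4.63012399e-04,
        8.72619985e+01, -4.89215148e+00]), 'qd': array([-0.003626  , -0.08436917, -0.03764461, -0.02312495,  0.10632344,
       -0.03842008]), 'joint_efforts': array([ 3.56025757e-04, -5.69400859e+01, -5.00550592e+01,  1.89299758e-04,
        1.49429182e-02,  3.26830309e-05]), 'tool_pos': array([ 237.77702092, -550.23921445,  218.22733357]), 'tcp_rot': array([-1.79892327e+02, -9.68006098e-03,  2.33626744e+01]), 'ft_force': array([-0.29474713, -0.40447037,  0.31274635]), 'wrist_torque': array([0.02657801, 0.00886074, 0.010491  ]), 'grip_force': 0.0, 'finger_gap': 85.31123009242876}
scene {'fovy': 47.21015074270527, 'cx': 322.5783454797518, 'cy': 194.89441954878802, 'dist': array([0.00379206, 0.        , 0.        , 0.        , 0.        ]), 'eye': array([1391.78575646, -557.77752261, 1003.2552096 ]), 'orientation': array([48.89133454,  1.28854381, 56.82567935])}
side {'fovy': 53.260873431263455, 'cx': 313.63780611487243, 'cy': 205.58638697038108, 'dist': array([-0.09426857,  0.        ,  0.        ,  0.        ,  0.        ]), 'eye': array([109.85938069, 677.72654754, 849.1805053 ]), 'orientation': array([  46.28996895,    0.15979333, -150.75590332])}
{'fovy': 65.95698063067768, 'cx': 322.6727965015637, 'cy': 203.05029770264144, 'dist': array([-0.03024392,  0.        ,  0.        ,  0.        ,  0.        ]), 'eye': array([ 299.47496197, -524.64568632,  373.0510367 ]), 'orientation': array([-15.34119402,   0.10414024, -66.61957307])}
```

View pics/scene0.png

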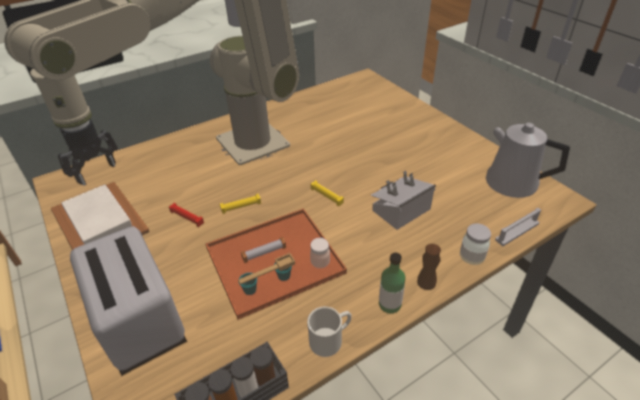

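View pics/side0.png

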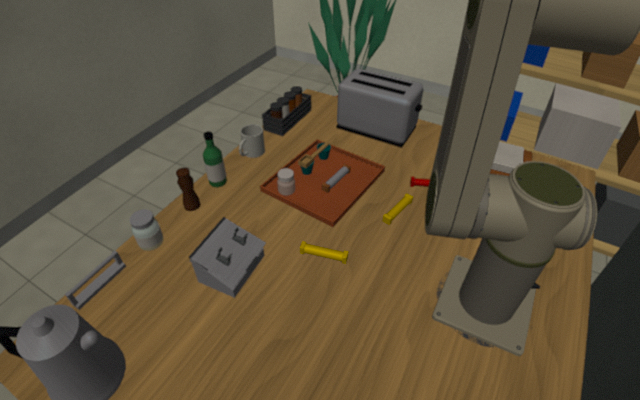

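The scene view shows the tube candidates:
- grey tube in the tray at (264,248)
- red look-alike at (186,213)
- yellow look-alikes at (240,203) and (327,192)
- grey rack at (518,227)
- bamboo scoop at (268,269)

The caddy is at (403,200). I choose the grey one in the tray and check it in a close crop, with the caddy crops alongside.

```bash
cat > h.py <<'E'
import numpy as np,cv2
from scipy.spatial.transform import Rotation as R
from bench import r,snapshot,get_calibration
def RP(o): return R.from_euler('xyz',o,degrees=True).as_matrix()
def K(c):
    f=200/np.tan(np.radians(c['fovy'])/2); return np.array([[f,0,c['cx']],[0,f,c['cy']],[0,0,1.]])
def ray(c,p):
    u=cv2.undistortPoints(np.array([[p]],float),K(c),np.array(c['dist']))[0,0]
    d=RP(c['orientation'])@[u[0],-u[1],-1]; return np.array(c['eye']),d/np.linalg.norm(d)
def onz(c,p,z):
    e,d=ray(c,p); return e+d*(z-e[2])/d[2]
def tri(c1,p1,c2,p2):
    e1,d1=ray(c1,p1);e2,d2=ray(c2,p2)
    t=np.linalg.lstsq(np.c_[d1,-d2],e2-e1,rcond=None)[0]
    a=e1+t[0]*d1;b=e2+t[1]*d2; return (a+b)/2,np.linalg.norm(a-b)
def proj(c,X):
    q=RP(c['orientation']).T@(np.asarray(X,float)-c['eye']); q=q*[1,-1,-1]
    return cv2.projectPoints(q.reshape(1,1,3),np.zeros(3),np.zeros(3),K(c),np.array(c['dist']))[0][0,0]
E
python3 - <<'E'
import cv2,numpy as np
a=cv2.imread('pics/scene0.png');b=cv2.imread('pics/side0.png')
z=lambda im,x,y,w=80,h=60:cv2.resize(im[y:y+h,x:x+w],None,fx=5,fy=5,interpolation=cv2.INTER_CUBIC)
m=np.vstack([np.hstack([z(a,225,225),z(a,365,168)]),np.hstack([z(b,300,150),z(b,185,215,80,80)[:300] if 0 else cv2.resize(b[212:297,180:275],(400,300),interpolation=cv2.INTER_CUBIC)])])
cv2.imwrite('pics/c1.png',m)
E
```

```text
(no output)
```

View pics/c1.png

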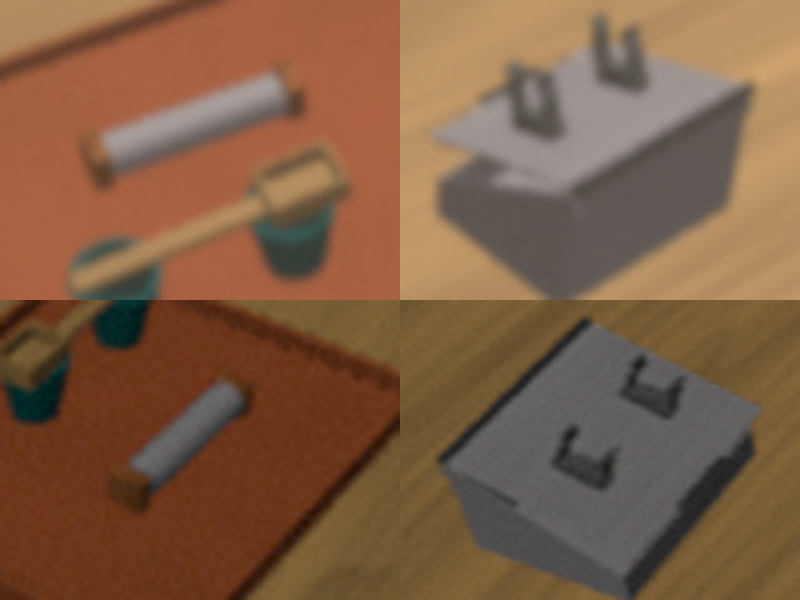

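Run:
```python
from h import *
np.set_printoptions(precision=1,suppress=True)
a,b=get_calibration('scene'),get_calibration('side')
for n,p,q in [('cap-',(244.6,257),(347,168.6)),('cap+',(283.2,243.4),(326,187.4)),
 ('h-',(398.6,206),(223.9,218.2)),('h+',(435.4,185.6),(189.5,256.8)),('f-',(371.4,194.6),(265.5,242.9))]:
    print(n,*tri(a,p,b,q))
for p in [(244.6,257),(283.2,243.4)]: print(onz(a,p,18))
for p in [(347,168.6),(326,187.4)]: print(onz(b,p,18))
# tray corners: terracotta mask
for n,c in(('scene',a),('side',b)):
    im=cv2.imread(f'pics/{n}0.png');h=cv2.cvtColor(im,cv2.COLOR_BGR2HSV)
    m=cv2.inRange(h,(4,120,60),(14,255,255))
    k,l,s,ce=cv2.connectedComponentsWithStats(m);i=1+np.argmax(s[1:,4])
    cn=max(cv2.findContours((l==i).astype('u1'),0,1)[0],key=cv2.contourArea);hu=cv2.convexHull(cn)
    q=cv2.approxPolyDP(hu,8,True)[:,0];print(n,[(x.tolist(),onz(c,x.astype(float),20)[:2].round()) for x in q])
    for nm,lo,hi in(('teal',(80,80,20),(100,255,255)),):
        m=cv2.inRange(h,lo,hi);k,l,s,ce=cv2.connectedComponentsWithStats(m)
        for i in range(1,k):
            if 20<s[i,4]<1500: print(nm,ce[i],onz(c,ce[i],25)[:2])
```

```text
cap- [ 528.8 -289.3   16.1] 5.522392401679391
cap+ [ 545.5 -171.7   15.7] 4.437506330362969
h- [679.6 149.7  97.4] 2.607213848615127
h+ [671.7 298.1  98.8] 3.072727179589471
f- [558.1 142.8  58.2] 3.062935088067415
[ 533.2 -288.4   18. ]
[ 549.6 -171.4   18. ]
[ 526.6 -290.2   18. ]
[ 543.2 -171.6   18. ]
scene [([303, 208], array([454., -45.])), ([346, 273], array([744., -84.])), ([238, 319], array([ 712., -393.])), ([205, 243], array([ 420., -362.]))]
teal [248.  285.4] [ 634.9 -326.5]
side [([384, 166], array([ 423., -362.])), ([333, 226], array([446., -31.])), ([260, 190], array([718., -58.])), ([318, 139], array([ 694., -393.]))]
teal [324.5 152.6] [ 630.2 -324.4]
teal [307.3 169.4] [ 636.1 -214.5]
```

The crop confirms a grey tube with wooden ends in the tray. It triangulates to a middle of (537,-230), axis yaw about 82°, z about 16 (18 expected). The hinge comes out 148 mm wide at z about 98 (150 and 100 expected). I move over the tube.

>>> step_arm(
  rows=[
    [[20, -9, 3], -4],
    [[60, -26, 10], -11],
    [[105, -46, 18], -19],
    [[150, -66, 26], -27],
    [[195, -85, 34], -35],
    [[240, -105, 42], -43],
    [[285, -124, 49], -51],
    [[330, -144, 57], -58.5],
    [[370, -162, 64], -58.5],
    [[393, -172, 68], -58.5],
    [[401.5, -175.5, 69], -58.5],
    [[401.5, -175.5, 69], -58.5],
  ],
  fingers=1,
  squeeze=80,
)

```text
time: 1.3
tool_pos: [537.1, -229.5, 149.6]
tcp_rot: [-179.9, -0.0, 82.0]
ft_force: [0.1, 0.0, -0.2]
finger_gap: 85.3
grip_force: 0.0
```

Run:
```python
from h import *
s=r.sense();print(s['time'],s['tool_pos'],s['tcp_rot'],s['ft_force'])
c=get_calibration('wrist');im=snapshot('wrist');cv2.imwrite('pics/w1.png',im)
import json;print({k:np.round(v,2).tolist() for k,v in c.items()})
json.dump({k:np.array(v).tolist() for k,v in c.items()},open('w1.json','w'))
```

```text
1.3 [ 537.07438455 -229.49639872  149.63366419] [-1.79929979e+02 -2.01263000e-02  8.19764404e+01] [ 0.13845357  0.02068771 -0.23327671]
{'fovy': 65.96, 'cx': 322.67, 'cy': 203.05, 'dist': [-0.03, 0.0, 0.0, 0.0, 0.0], 'eye': [546.65, -163.88, 304.37], 'orientation': [-15.34, 0.05, -8.01]}
```

View pics/w1.png

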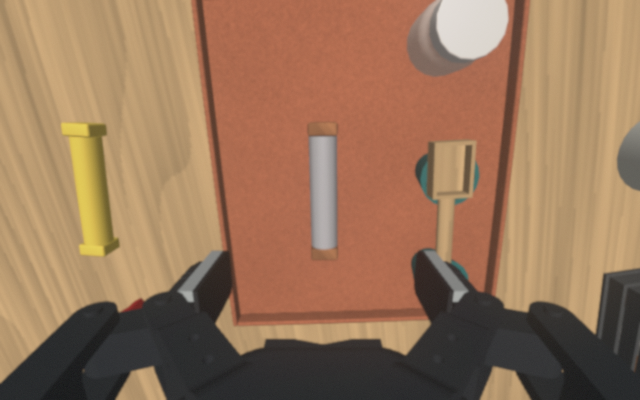

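The tube lies at columns 309–337, rows 123–260, with caps at about (322.5,129) and (324.5,254). The scoop and cups are well to the right. I refine from this view.

Run:
```python
from h import *
import json
np.set_printoptions(precision=1,suppress=True)
c=json.load(open('w1.json'))
im=cv2.imread('pics/w1.png');h=cv2.cvtColor(im,cv2.COLOR_BGR2HSV)
m=cv2.inRange(h,(0,0,90),(179,60,255));m[:110]=0;m[262:]=0;m[:,:290]=0;m[:,360:]=0
mu=cv2.minAreaRect(np.argwhere(m)[:,::-1].astype(np.float32));print(mu)
P=[onz(c,p,31) for p in((309,124),(336,123),(338,260),(313,260))];print(*P,np.mean(P,0))
a,b=[onz(c,p,z) for p,z in(((322.5,123.5),31),((325,260),31))];print(b-a,np.linalg.norm(b-a))
e=[onz(c,p,27) for p in((323,136),(325,249))];print(*e,(e[0]+e[1])/2,np.linalg.norm(e[0]-e[1]))
```

```text
((322.4999694824219, 192.49996948242188), (112.99998474121094, 26.999996185302734), 90.0)
[ 534.1 -166.6   31. ] [ 557.3 -169.    31. ] [ 542.7 -296.9   31. ] [ 518.7 -293.5   31. ] [ 538.2 -231.5   31. ]
[ -15.5 -127.3    0. ] 128.26954827503374
[ 544.6 -178.5   27. ] [ 531.6 -285.4   27. ] [ 538.1 -232.    27. ] 107.70975773150428
```

>>> step_arm(
  rows=[
    [[-1, 0.5, 15], -0.5],
    [[-2, 1.3, 55], -1],
    [[-2, 1.3, 95], -1],
    [[-2, 1.3, 118], -1],
    [[-2, 1.3, 126], -1],
    [[-2, 1.3, 127.5], -1],
    [[-2, 1.3, 127.5], -1],
  ],
)

```text
time: 2.05
tool_pos: [538.4, -233.7, 23.9]
tcp_rot: [179.9, 0.0, 82.8]
ft_force: [0.4, 0.1, 0.1]
finger_gap: 85.3
grip_force: 0.0
```

>>> step_arm(
  rows=[
    [[0, 0, 0], 0],
    [[0, 0, 0], 0],
    [[0, 0, 0], 0],
    [[0, 0, 0], 0],
    [[0, 0, 0], 0],
    [[0, 0, 0], 0],
    [[0, 0, 0], 0],
    [[0, 0, 0], 0],
  ],
  fingers=0,
  squeeze=80,
)

```text
time: 2.85
tool_pos: [537.9, -232.6, 22.7]
tcp_rot: [-180.0, -0.0, 82.9]
ft_force: [0.2, 0.3, -0.6]
finger_gap: -0.1
grip_force: 0.0
```

Run:
```python
from h import *
print(r.sense()['finger_gap'])
a=snapshot('wrist');b=snapshot('scene');c=snapshot('side')
z=lambda im,x,y:cv2.resize(im[y:y+75,x:x+100],(400,300),interpolation=cv2.INTER_CUBIC)
cv2.imwrite('pics/g1.png',np.vstack([np.hstack([cv2.resize(a,(400,300)),z(b,215,215)]),np.hstack([z(c,285,135),z(b,365,165)])]))
```

```text
-0.08449982107795179
```

View pics/g1.png

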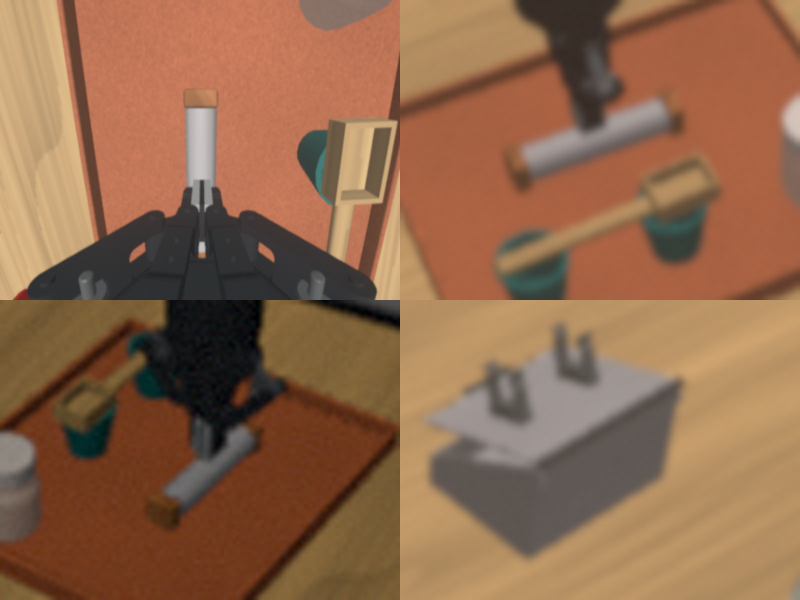

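The fingers closed on nothing: their tips sit at the top of the tube, which has not moved. I check the real height of the tips.

Run:
```python
from h import *
np.set_printoptions(precision=1,suppress=True)
a,b=get_calibration('scene'),get_calibration('side')
s=r.sense();T=s['tool_pos'];print(T,s['ft_force'])
print(tri(a,(263,247),b,(285+207/4,135+158/4)))
for dz in(-11,0,8,15): print(dz,proj(a,T+[0,0,dz]),proj(b,T+[0,0,dz]))
```

```text
[ 537.9 -232.6   22.7] [ 0.2 -0.4  0.7]
(array([ 537.3, -231.6,   29.3]), np.float64(2.7907131340652636))
-11 [263.  251.2] [336.1 178.6]
0 [262.6 248.6] [336.2 176. ]
8 [262.3 246.8] [336.3 174.1]
15 [262.  245.1] [336.4 172.4]
```

>>> step_arm(
  rows=[
    [[0, 0, -20], 0],
    [[0, 0, -45], 0],
    [[0, 0, -50], 0],
    [[0, 0, -50], 0],
    [[0, 0, -50], 0],
    [[0, 0, -50], 0],
    [[0, 0, -50], 0],
  ],
  fingers=0.5,
)

```text
time: 3.7
tool_pos: [537.2, -232.2, 71.5]
tcp_rot: [-179.9, -0.0, 82.9]
ft_force: [-0.5, -0.3, 0.6]
finger_gap: 43.0
grip_force: 0.0
```

Run:
```python
from h import *
s=r.sense();print(s['tool_pos'],s['finger_gap'])
b=snapshot('scene');c=snapshot('side');w=snapshot('wrist')
z=lambda im,x,y:cv2.resize(im[y:y+75,x:x+100],(400,300),interpolation=cv2.INTER_CUBIC)
cv2.imwrite('pics/g2.png',np.vstack([np.hstack([z(b,215,195),z(c,285,125)]),np.hstack([cv2.resize(w,(400,300)),cv2.resize(w,(400,300))])]))
```

```text
[ 537.15992415 -232.20355595   71.4576538 ] 43.01096728913279
```

View pics/g2.png

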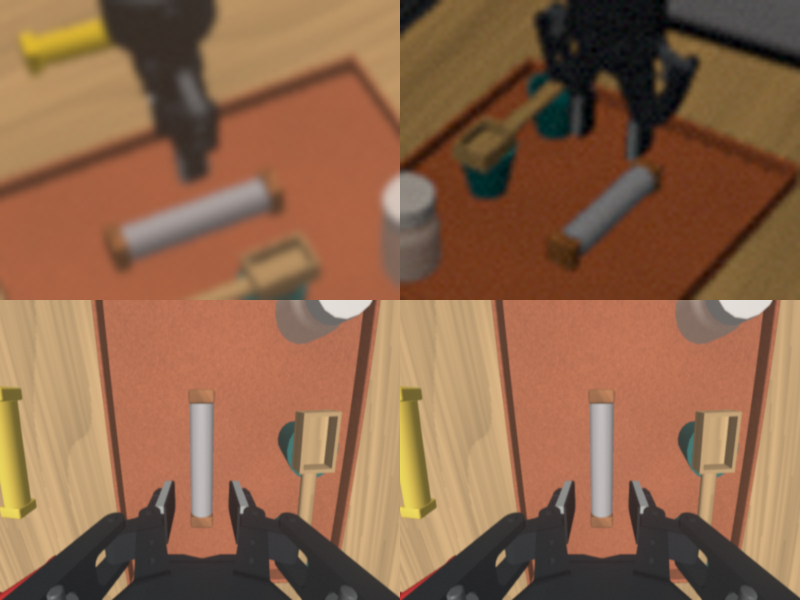

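Run:
```python
from h import *
np.set_printoptions(precision=1,suppress=True)
a,b=get_calibration('scene'),get_calibration('side')
print(tri(a,(263.2,240),b,(330,158.7)))
T=np.array([537.2,-232.2,71.5])
for dx in(-25,25):
  for dz in(-11,0,8): print(dx,dz,proj(a,T+[dx,0,dz]),proj(b,T+[dx,0,dz]))
c=get_calibration('wrist')
for dz in(-11,0,8):print(proj(c,T+[-21.5,0,dz])*[.625,.75]+[0,300],proj(c,T+[21.5,0,dz])*[.625,.75]+[0,300])
```

```text
(array([ 563.1, -235.6,   82.3]), np.float64(1.9038125884641766))
-25 -11 [257.1 234.2] [343.9 169.4]
-25 0 [256.7 231.5] [344.  166.7]
-25 8 [256.4 229.5] [344.2 164.6]
25 -11 [265.3 244.8] [329.9 164.7]
25 0 [264.9 242.1] [329.9 161.9]
25 8 [264.6 240.1] [330.  159.9]
[178.  481.2] [224.2 474.7]
[176.5 487. ] [225.6 480.2]
[175.3 491.7] [226.8 484.6]
```

The tips sit about 8 mm behind (above) the TCP point, not 11 mm ahead. Closing freely above the tube at TCP z 22.7 proves this, since the tube's top is at 31. So I go lower by that much, in two stages with a force check.

>>> step_arm(
  rows=[
    [[0, 0.5, 12], 0],
    [[0, 0.9, 32], 0],
    [[0, 0.9, 48], 0],
    [[0, 0.9, 56], 0],
    [[0, 0.9, 58], 0],
    [[0, 0.9, 58], 0],
  ],
)

```text
time: 4.45
tool_pos: [538.7, -232.7, 14.5]
tcp_rot: [-180.0, -0.0, 82.9]
ft_force: [0.2, 0.3, -0.1]
finger_gap: 43.0
grip_force: 0.0
```

>>> step_arm(
  rows=[
    [[0, 0, 4], 0],
    [[0, 0, 8], 0],
    [[0, 0, 11], 0],
    [[0, 0, 11], 0],
  ],
)

```text
time: 4.85
tool_pos: [538.5, -232.5, 3.3]
tcp_rot: [-180.0, -0.0, 82.9]
ft_force: [-0.8, -0.2, -0.3]
finger_gap: 42.7
grip_force: 0.0
```

>>> step_arm(
  rows=[
    [[0, 0, 0], 0],
    [[0, 0, 0], 0],
    [[0, 0, 0], 0],
    [[0, 0, 0], 0],
    [[0, 0, 0], 0],
    [[0, 0, 0], 0],
  ],
  fingers=0,
  squeeze=80,
)

```text
time: 5.45
tool_pos: [539.2, -232.9, 4.3]
tcp_rot: [180.0, 0.0, 82.9]
ft_force: [-0.9, 1.4, 5.3]
finger_gap: 22.5
grip_force: 79.0
```

The gap is 22.5 rather than 26, so the pads hold the tube above its middle. I reopen and go lower gently.

>>> step_arm(
  rows=[
    [[0, 0, 0], 0],
    [[0, 0, 0], 0],
    [[0, 0, 2], 0],
    [[0, 0, 4], 0],
    [[0, 0, 6], 0],
    [[0, 0, 6], 0],
  ],
  fingers=0.5,
)

```text
time: 6.05
tool_pos: [538.4, -232.5, -2.9]
tcp_rot: [-179.9, -0.0, 82.9]
ft_force: [0.2, -0.9, 0.4]
finger_gap: 42.8
grip_force: 0.0
```

>>> step_arm(
  rows=[
    [[0, 0, 0], 0],
    [[0, 0, 0], 0],
    [[0, 0, 0], 0],
    [[0, 0, 0], 0],
    [[0, 0, 0], 0],
  ],
  fingers=0,
  squeeze=40,
)

```text
time: 6.55
tool_pos: [539.0, -232.8, -2.1]
tcp_rot: [180.0, 0.0, 82.9]
ft_force: [0.2, -0.4, 0.3]
finger_gap: 24.4
grip_force: 39.3
```

>>> step_arm(
  rows=[
    [[0, 0, 0], 0],
    [[0, 0, 0], 0],
    [[0, 0, -2], 0],
    [[0, 0, -5], 0],
    [[0, 0, -6], 0],
    [[0, 0, -6], 0],
  ],
  fingers=0.5,
)

```text
time: 7.15
tool_pos: [539.2, -232.9, 4.3]
tcp_rot: [180.0, 0.0, 82.9]
ft_force: [0.7, 0.3, -0.0]
finger_gap: 42.7
grip_force: 0.0
```

>>> step_arm(
  rows=[
    [[0, 0, 0], 0],
    [[0, 0, 0], 0],
    [[0, 0, 0], 0],
    [[0, 0, 0], 0],
    [[0, 0, 0], 0],
  ],
  fingers=0,
  squeeze=40,
)

```text
time: 7.65
tool_pos: [539.1, -232.9, 4.1]
tcp_rot: [180.0, 0.0, 82.9]
ft_force: [-0.3, 0.2, 3.6]
finger_gap: 23.8
grip_force: 39.6
```

>>> step_arm(
  rows=[
    [[0, 0, 0], 0],
    [[0, 0, 0], 0],
    [[0, 0, 2], 0],
    [[0, 0, 5], 0],
    [[0, 0, 5], 0],
  ],
  fingers=0.5,
)

```text
time: 8.15
tool_pos: [538.2, -232.4, -2.1]
tcp_rot: [-179.9, -0.0, 82.9]
ft_force: [-0.6, -0.1, 0.2]
finger_gap: 42.5
grip_force: 0.0
```

>>> step_arm(
  rows=[
    [[0, 0, 0], 0],
    [[0, 0, 0], 0],
    [[0, 0, 0], 0],
    [[0, 0, 0], 0],
    [[0, 0, 0], 0],
  ],
  fingers=0,
  squeeze=80,
)

```text
time: 8.65
tool_pos: [539.0, -232.8, -1.0]
tcp_rot: [180.0, 0.0, 82.9]
ft_force: [-0.5, -0.4, 1.6]
finger_gap: 23.3
grip_force: 78.6
```

>>> step_arm(
  rows=[
    [[0, 0, -5], 0],
    [[0, 0, -20], 0],
    [[0, 0, -50], 0],
    [[0, 0, -90], 0],
    [[0, 0, -130], 0],
    [[0, 0, -165], 0],
    [[0, 0, -185], 0],
    [[0, 0, -190], 0],
    [[0, 0, -190], 0],
  ],
)

```text
time: 9.55
tool_pos: [539.3, -233.0, 190.1]
tcp_rot: [179.9, 0.0, 82.9]
ft_force: [0.2, -0.1, -1.1]
finger_gap: 23.1
grip_force: 78.6
```

>>> step_arm(
  rows=[
    [[10, -1, -2], 0],
    [[35, -5, -8], -1],
    [[75, -11, -15], -2],
    [[120, -18, -22], -4],
    [[165, -25, -30], -6],
    [[210, -31, -38], -8],
    [[255, -38, -45], -10],
    [[300, -45, -50], -10],
    [[340, -51, -55], -10],
    [[367, -55, -58], -10],
    [[379, -56.5, -60], -10],
    [[379, -56.5, -60], -10],
  ],
)

```text
time: 10.75
tool_pos: [528.9, 151.8, 247.5]
tcp_rot: [-179.9, 0.0, 93.0]
ft_force: [0.3, -0.7, -1.2]
finger_gap: 23.0
grip_force: 78.7
```

Run:
```python
from h import *
import json
s=r.sense();print(s['time'],s['tool_pos'],s['tcp_rot'],s['ft_force'],s['finger_gap'])
c=get_calibration('wrist');im=snapshot('wrist');cv2.imwrite('pics/w2.png',im)
json.dump({k:np.array(v).tolist() for k,v in c.items()},open('w2.json','w'))
for n in('scene','side'): cv2.imwrite(f'pics/{n}2.png',snapshot(n))
```

```text
10.75 [528.90057117 151.84859421 247.48205319] [-1.79869523e+02  6.57930415e-03  9.30139679e+01] [ 0.3109877  -0.66268921 -1.16611194] 22.964563594338852
```

View pics/w2.png

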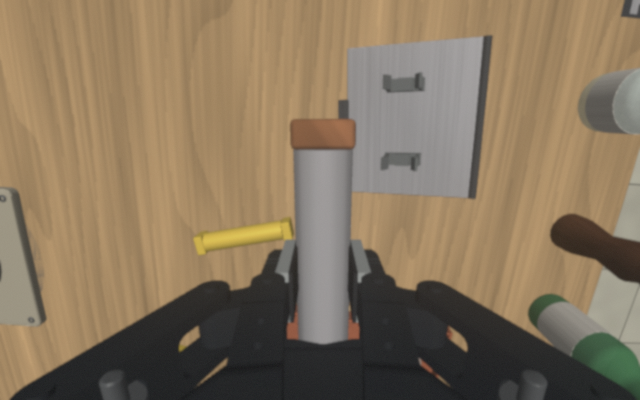

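The wrist view shows the tube held straight. The flap has its hinge edge from (485,37) to (471,198), front corners at (349,47) and (353,191), and clips at (404,84) and (400,160).

Run:
```python
from h import *
import json
np.set_printoptions(precision=1,suppress=True)
c=json.load(open('w2.json'));a,b=get_calibration('scene'),get_calibration('side')
H=[onz(c,p,100) for p in((471.5,197.5),(485,37))];print('hinge',*H,(H[0]+H[1])/2,np.linalg.norm(H[1]-H[0]))
d=H[1]-H[0];print('yaw',np.degrees(np.arctan2(-d[0],d[1])))
print('tri h-',tri(a,(398.6,206),c,(471.5,197.5)),tri(b,(223.9,218.2),c,(471.5,197.5)))
print('tri h+',tri(a,(435.4,185.6),c,(485,37)),tri(b,(189.5,256.8),c,(485,37)))
print('tri f-',tri(a,(371.4,194.6),c,(353,191)),tri(b,(265.5,242.9),c,(353,191)))
F=[onz(c,p,60) for p in((353,191),(349,47))];print('front',*F,np.linalg.norm(F[1]-F[0]))
for z in(65,70,75):print('clips',z,onz(c,(400.5,160.5),z),onz(c,(403.5,84),z))
print('tube end cap',onz(c,(323,134),247.5+19),'tcp 528.9,151.8')
# image of clip dark masks
im=cv2.imread('pics/w2.png');g=cv2.cvtColor(im,cv2.COLOR_BGR2GRAY)
m=(g<105).astype('u1');m[:40]=0;m[190:]=0;m[:,:368]=0;m[:,440:]=0
k,l,s,ce=cv2.connectedComponentsWithStats(m)
print([(s[i].tolist(),ce[i].round(1)) for i in range(1,k) if s[i,4]>40])
```

```text
hinge [680.5 149.1 100. ] [667.  297.5 100. ] [673.8 223.3 100. ] 149.00181941343018
yaw 5.190876070893904
tri h- (array([680.4, 148.2,  99. ]), np.float64(1.77410140322481)) (array([684.1, 147.5,  92.8]), np.float64(0.2412708227444625))
tri h+ (array([670.1, 300.2,  95.8]), np.float64(3.445363825609514)) (array([668. , 297.9, 100.5]), np.float64(2.2353101288012427))
tri f- (array([563.3, 140.7,  62.6]), np.float64(0.47431652440133315)) (array([563.8, 136.3,  48.4]), np.float64(3.579894722914133))
front [563.8 140.3  60. ] [548.1 290.1  60. ] 150.6677354736928
clips 65 [612.5 178.4  65. ] [606.5 257.2  65. ]
clips 70 [611.2 179.   70. ] [605.3 256.6  70. ]
clips 75 [610.  179.6  75. ] [604.1 256.   75. ]
tube end cap [526.  211.7 266.5] tcp 528.9,151.8
[([383, 73, 41, 19, 439], array([403.4,  84.1])), ([381, 153, 39, 18, 430], array([400.6, 159.6]))]
```

Sizes check out: hinge 149 mm long, clip spacing 71.8 mm at z 94, yaw about 5°, flap open about 13°. I move to about 17 mm above first contact, along the mouth direction.

>>> step_arm(
  rows=[
    [[8, 8, 8], -0.5],
    [[25, 26, 30], -1],
    [[45, 46, 60], -2],
    [[58, 60, 82], -2],
    [[61.5, 63, 95], -2],
    [[61.5, 63, 110], -2],
    [[61.5, 63, 121], -2],
    [[61.5, 63, 125.5], -2],
    [[61.5, 63, 126.5], -2],
    [[61.5, 63, 126.5], -2],
  ],
)

```text
time: 11.9
tool_pos: [590.1, 214.7, 123.3]
tcp_rot: [179.9, -0.0, 94.8]
ft_force: [-0.4, 0.1, -0.6]
finger_gap: 23.5
grip_force: 78.8
```

Run:
```python
from h import *
s=r.sense();print(s['time'],s['tool_pos'],s['tcp_rot'],s['ft_force'],s['finger_gap'])
w=snapshot('wrist');b=snapshot('scene');c=snapshot('side')
cv2.imwrite('pics/p1.png',np.vstack([np.hstack([cv2.resize(b[145:235,345:465],(400,300),interpolation=cv2.INTER_CUBIC),cv2.resize(c[195:300,165:305],(400,300),interpolation=cv2.INTER_CUBIC)]),cv2.resize(w[100:325],(800,281))]))
```

```text
11.9 [590.07066365 214.69369808 123.28145195] [ 1.79923295e+02 -1.10962346e-02  9.48446961e+01] [-0.44964595  0.07251723 -0.55120238] 23.483374031382084
```

View pics/p1.png

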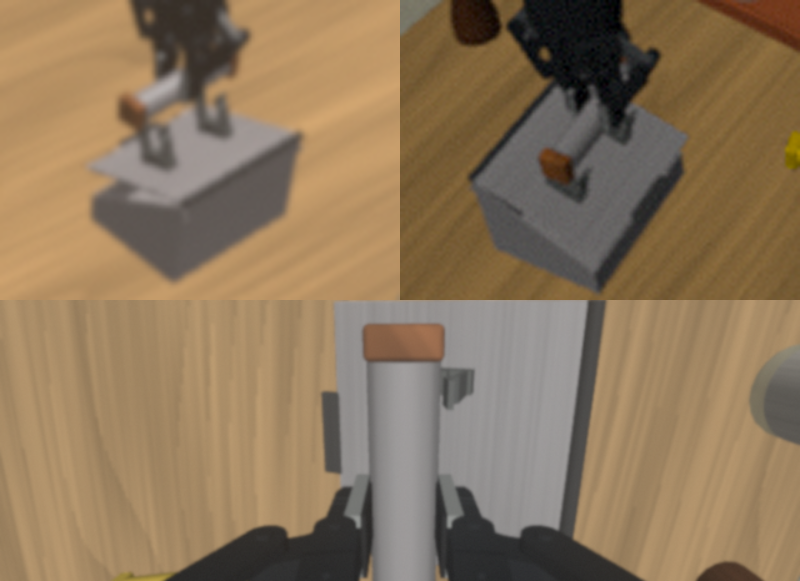

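Run:
```python
from h import *
np.set_printoptions(precision=1,suppress=True)
s=r.sense();print(s['tool_pos'],s['tcp_rot'][2])
c=get_calibration('wrist')
H=np.array([673.8,224,100]);Y=np.radians(5)
def P(th,x,y,z):
    t=np.radians(th);X=x*np.cos(t)-z*np.sin(t);Z=x*np.sin(t)+z*np.cos(t)
    return H+[X*np.cos(Y)-y*np.sin(Y),X*np.sin(Y)+y*np.cos(Y),Z]
for th in(15,17,19):
  for dx,h in((10,9),(14,9),(16,16),(14,-13)): print(th,dx,h,[proj(c,P(th,-70+dx,y,28+h)) for y in(30,42)])
print('tube edges',[proj(c,s['tool_pos']+[0,y,19]) for y in(30,42)])
```

```text
[590.3 215.  123.5] 94.8591282870166
15 10 9 [array([353.8, 186.9]), array([354.3, 164.1])]
15 14 9 [array([361.4, 187.3]), array([362.1, 164.4])]
15 16 16 [array([363.4, 190.5]), array([364.2, 166.5])]
15 14 -13 [array([366.6, 179.5]), array([367.3, 159.1])]
17 10 9 [array([352.1, 186. ]), array([352.6, 163.4])]
17 14 9 [array([359.5, 186.4]), array([360.2, 163.7])]
17 16 16 [array([360.9, 189.5]), array([361.7, 165.8])]
17 14 -13 [array([366.2, 178.9]), array([366.9, 158.6])]
19 10 9 [array([350.6, 185. ]), array([351.1, 162.8])]
19 14 9 [array([357.9, 185.5]), array([358.5, 163.1])]
19 16 16 [array([358.7, 188.5]), array([359.4, 165.2])]
19 14 -13 [array([365.9, 178.2]), array([366.6, 158.2])]
tube edges [array([328.3, 201.3]), array([330.7, 175.4])]
```

>>> step_arm(
  rows=[
    [[1, 1.5, 5], 0],
    [[1.7, 3, 12], 0],
    [[1.7, 3.6, 17], 0],
    [[1.7, 3.5, 20], 0],
    [[1.7, 3.2, 22], 0],
    [[1.7, 2.8, 24], 0],
    [[1.7, 2.5, 26], 0],
    [[1.7, 2, 28], 0],
    [[1.7, 2, 28], 0],
  ],
)

```text
time: 12.95
tool_pos: [591.7, 216.8, 94.2]
tcp_rot: [180.0, -0.0, 94.9]
ft_force: [1.3, 0.4, 0.7]
finger_gap: 23.2
grip_force: 79.0
```

>>> step_arm(
  rows=[
    [[0, -0.3, 2], 0],
    [[0, -0.6, 4], 0],
    [[0, -0.9, 6], 0],
    [[0, -1.1, 8], 0],
    [[0, -1.2, 9], 0],
    [[0, -1.2, 9], 0],
  ],
)

```text
time: 13.55
tool_pos: [590.7, 216.7, 85.5]
tcp_rot: [180.0, -0.0, 94.9]
ft_force: [2.9, -0.6, 2.4]
finger_gap: 22.7
grip_force: 79.2
```

>>> step_arm(
  rows=[
    [[0, 1.5, 1], 0],
    [[0, 2.5, 2.5], 0],
    [[0, 3.5, 4.2], 0],
    [[0, 4.5, 6], 0],
    [[0, 5.3, 7], 0],
    [[0, 5.3, 7], 0],
  ],
)

```text
time: 14.15
tool_pos: [595.1, 217.2, 77.7]
tcp_rot: [-179.9, 0.0, 94.9]
ft_force: [-0.2, 1.3, 1.1]
finger_gap: 23.1
grip_force: 79.2
```

>>> step_arm(
  rows=[
    [[0, 1, 1.7], 0],
    [[0, 2, 3.4], 0],
    [[0, 2.7, 4.7], 0],
    [[0, 2.7, 4.7], 0],
  ],
)

```text
time: 14.55
tool_pos: [598.3, 217.2, 72.5]
tcp_rot: [-180.0, 0.0, 94.9]
ft_force: [3.8, 0.2, -6.7]
finger_gap: 22.9
grip_force: 78.8
```

>>> step_arm(
  rows=[
    [[0, 0.8, 1.4], 0],
    [[0, 1.5, 2.6], 0],
    [[0, 2, 3.5], 0],
    [[0, 2, 3.5], 0],
  ],
)

```text
time: 14.95
tool_pos: [600.1, 217.5, 70.2]
tcp_rot: [-180.0, 0.0, 94.9]
ft_force: [-1.8, -0.9, -0.1]
finger_gap: 23.1
grip_force: 79.8
```

The -6.7 N pull shows the tube snapping in. I press a little further to make sure it reaches the saddle.

>>> step_arm(
  rows=[
    [[0, 0.4, 0.7], 0],
    [[0, 0.8, 1.4], 0],
    [[0, 1, 1.8], 0],
    [[0, 1, 1.8], 0],
  ],
)

```text
time: 15.35
tool_pos: [600.3, 217.5, 69.9]
tcp_rot: [-179.9, 0.0, 94.9]
ft_force: [-12.2, -2.8, 14.1]
finger_gap: 23.4
grip_force: 81.3
```

>>> step_arm(
  rows=[
    [[0, 0.3, 0.5], 0],
    [[0, 0.5, 0.9], 0],
    [[0, 0.5, 0.9], 0],
  ],
)

```text
time: 15.65
tool_pos: [600.3, 217.6, 69.8]
tcp_rot: [-179.8, 0.0, 94.9]
ft_force: [-17.9, -5.6, 21.4]
finger_gap: 23.1
grip_force: 82.2
```

>>> step_arm(
  rows=[
    [[0, -0.8, -1.4], 0],
    [[0, -1.2, -2.2], 0],
    [[0, -1.2, -2.2], 0],
  ],
)

```text
time: 15.95
tool_pos: [600.2, 217.5, 70.1]
tcp_rot: [-180.0, 0.0, 94.9]
ft_force: [-6.1, -1.3, 5.9]
finger_gap: 23.1
grip_force: 79.9
```

>>> step_arm(
  rows=[
    [[0, 0, 0], 0],
    [[0, 0, 0], 0],
    [[0, 0, 0], 0],
    [[0, 0, 0], 0],
  ],
  fingers=0.45,
)

```text
time: 16.35
tool_pos: [600.8, 217.6, 69.6]
tcp_rot: [180.0, -0.0, 94.9]
ft_force: [0.1, -0.8, -0.2]
finger_gap: 38.3
grip_force: 0.0
```

>>> step_arm(
  rows=[
    [[0, 0, -4], 0],
    [[0, 0, -12], 0],
    [[0, 0, -30], 0],
    [[0, 0, -60], 0],
    [[0, 0, -100], 0],
    [[-25, -20, -135], 0],
    [[-50, -40, -160], 0],
    [[-60, -50, -170], 0],
    [[-60, -50, -170], 0],
  ],
)

```text
time: 17.25
tool_pos: [556.8, 152.5, 243.6]
tcp_rot: [179.7, -0.0, 94.8]
ft_force: [0.2, 0.2, -0.0]
finger_gap: 38.4
grip_force: 0.0
```

Run:
```python
from h import *
import json
s=r.sense();print(s['time'],s['tool_pos'],s['tcp_rot'],s['ft_force'],s['finger_gap'])
c=get_calibration('wrist');w=snapshot('wrist');cv2.imwrite('pics/w3.png',w)
json.dump({k:np.array(v).tolist() for k,v in c.items()},open('w3.json','w'))
b=snapshot('scene');d=snapshot('side');cv2.imwrite('pics/scene3.png',b);cv2.imwrite('pics/side3.png',d)
cv2.imwrite('pics/p3.png',np.vstack([np.hstack([cv2.resize(b[145:235,345:465],(400,300),interpolation=cv2.INTER_CUBIC),cv2.resize(d[195:300,165:305],(400,300),interpolation=cv2.INTER_CUBIC)]),cv2.resize(w[:300,200:600],(400,300)).repeat(1,1) if 0 else np.hstack([cv2.resize(w[:300,200:600],(400,300)),cv2.resize(b[195:320,200:360],(400,300))])]))
```

```text
17.25 [556.79195783 152.53209868 243.58166739] [ 1.79669142e+02 -1.30112803e-02  9.47776018e+01] [ 0.23826242  0.18382336 -0.0397681 ] 38.41535096163359
```

View pics/p3.png

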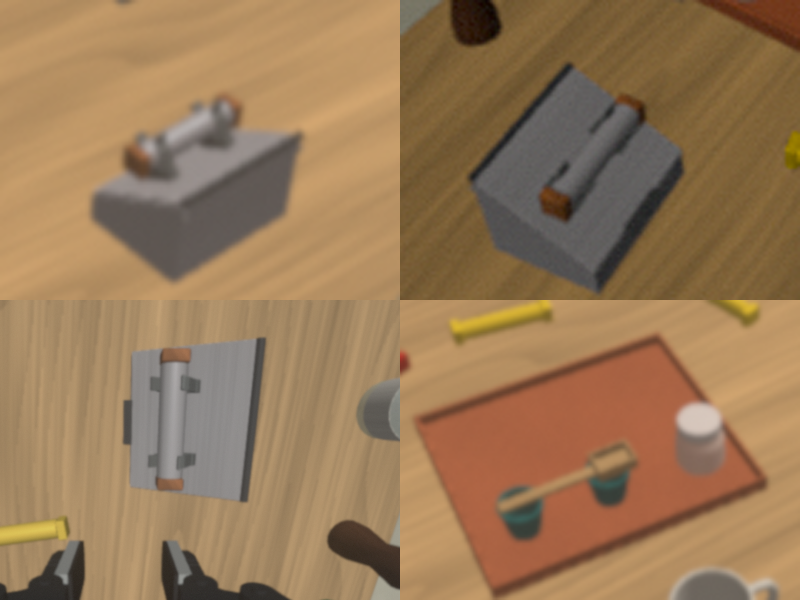

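The pictures show the tube in both clips, the flap lying shut on the caddy and the tray items unmoved. In the wrist crop the clips are at rows 384 and 461 and the tube caps end at rows 348 and 490, so the tube is about 3 mm off centre, inside the 10 mm limit. I hand in.

```bash
python3 -c "
from bench import r
print(r.hand_in())"
```

```text
the job is handed in; nothing more can be done
None
```

I handed the job in at about 17 s: the tube is snapped into both clips about 3 mm off centre, the flap looks shut in the pictures, and the other tray items look unmoved, but the hand-in gave no verdict.

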